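Pry up a bench vise and slip a packing strip under its foot

ROBOT

A 7-joint arm with a two-finger parallel gripper is mounted at the origin on the work surface. World frame = base frame: x ahead of the robot, y to its left, z up, the work surface at z = 0. Lengths are in mm, angles in rad, forces in N, time in s.
With the tool pointing down it reaches from about 400 to 875 mm from the base axis. Payload 4.4 kg.
Tool frame: the origin (TCP) lies midway between the tips of the shut fingers; the grasp point (between the pads) lies 19 mm behind it (ctrl.grip_point_offset is the distance from the TCP to the grasp point, in mm); z points along the fingers, y is the line along which they close (so a half turn about z gives the same grasp; the last joint's range is limited). The gripper opens to 85 mm and grips with 20 to 120 N. Pads are 22 mm wide; open, the fingers measure 114 mm over their backs; the gripper's body (76 mm by 85 mm) begins 54 mm behind the grasp point. The pads swing forward as they close: fully open they stand 13 mm farther back than shut.
Start: joints at [1.272, 0.628, 0.038, 1.517, -0.027, 0.996, -0.02], TCP at [149.984, -632.473, 231.313] pointing down, gripper open.
Joint ranges: [-3.06, 3.06], [-0.37, 2.12], [-1.25, 1.32], [0.18, 2.47], [-1.1, 4.24], [0.23, 1.98], [-2.94, 2.94]. Speed limits (rad/s): [2.57, 2.57, 3.14, 3.14, 3.14, 3.14, 3.14].

INTERFACE

Orientations are given as [roll, pitch, yaw] about the fixed x, y, z axes, in that order (R = Rz(yaw) Ry(pitch) Rx(roll)).
In Python, from cell import ctrl gives the robot as it stands.
- The arm moves only by the tool nudge_tcp, called after "Call:" as a command line: name --pt "numbers of a row" for each row, then --argument value for the rest. Schema: {"type":"object","properties":{"plan":{"type":"array","items":{"type":"array","items":{"type":"number"},"minItems":7,"maxItems":7},"minItems":1,"maxItems":12},"only":{"type":"string"},"quiet":{"type":"boolean"},"lines":{"type":"string"}},"required":["plan"],"additionalProperties":false}. plan is a list of rows, 1 to 12 of them, each of 7 numbers: dx, dy, dz in units of 50 mm, then a rotation vector rx, ry, rz in rad, then the finger opening in mm; each row shifts and turns the commanded pose from where the row before left it, along the tool's axes as they then stand; what a row does not reach is not made up. A row lasts 1/10 s, in which the tool goes at most 50 mm and 0.15 rad, less where a joint would pass 70% of its speed; a pose out of reach is approached as far as the arm can. The fingers move at their own pace and stop on an object; the grip force is fixed at half the most. Time passes only in rows, so rows that do not move let the fingers close. The tool returns the time, the measured TCP pose, the force, the opening and the grip force at its end. only (a regular expression) keeps the lines of the reply that match it, lines (a string "A,B") keeps lines A to B, and quiet returns only ok. Input that does not fit is refused with a message, and nothing moves.
- ctrl.read_state(): the state, without advancing time (a new reading comes with each control period).
- ctrl.get_image(name): name is "scene" or "top" or "wrist"; returns the picture (384x512x3 uint8, blue, green, red); there is no depth.
- ctrl.calibration(name): a dict with "fx", "fy", "cx", "cy" (pixels), "rvec" (rotation vector, rad) and "tvec" (3), from world to camera coordinates, as OpenCV has them; the wrist camera has in their place "hand_eye" (4x4, takes a point from camera to tool coordinates, whose origin is the TCP and whose axes are the flange's). Camera axes: x right, y down, z forward; pixel columns grow to the right and rows downward; lengths in mm; the calibration is good to about 2 mm. A picture is of the moment at which its call begins: read the wrist's pose just before it. calibration takes no time and is no camera call.
- ctrl.finish_job(): hands the job in; it is judged then, once.
The state is a dict: "clock": time; "qpos": joint angles; "qd": joint speeds; "tau": joint torques, N m; "eef_pos": TCP position; "tool_rot": TCP orientation; "force": force on the tool from outside, world axes, zero at the start; "torque": the same for the moment, N m; "width": finger opening in mm; "gripper_force": force on a finger pad.
Only numpy, scipy, OpenCV 4.12 (cv2) and the standard library are available. Lean on these libraries where they do the work, as an engineer would, in place of code of your own. Each camera call takes 0.05 s, during which the arm holds its last target. There are 200 camera calls.

TASK

Raise the foot end of the loose bench vise with the pry bar, its toe under the bare end of the base and the bar bearing on the fulcrum block, and tuck the handle under the steel hook so that the bar stays down when you let go. Slide the long aluminium strip squarely beneath the raised foot so that it reaches right across and shows on both sides, then free the bar, let the vise down gently onto the strip, and lay the bar flat on the bench well clear of the vise. Do not touch the vise with the gripper or shove it out of place, and leave everything else where it is.

Things in the scene. Friction and masses are not known exactly. Their poses are not given: they have to be found in the camera images.
- vise: Grey bench vise, about 2.8 kg, loose, on two steel cross feet. Base plate 90 (x) x 220 (y) x 18 mm, underside 20 mm above the bench. Origin: centre of the base outline, at bench height; z up. Its -y end (nearest the fulcrum) is the bare end to raise; the screw and tommy bar are at +y. Body and jaws: at most 68 mm wide, up to 128 mm high, between y = -30 and +85 mm; they stay still.
- vise_lip (a point): Middle of the lower edge of the vise's bare end: (0, -110, 20) mm in the vise frame. The pry bar's toe goes under here; the free gap in front of the front foot is 20 mm high and 45 mm deep.
- vise_foot (a point): Middle of the underside of the vise's front foot: (0, -55, 0) mm in the vise frame; on the bench (z = 0) at the start. Both feet are 90 (x) x 20 (y) x 20 mm high; the rear one, about which the vise tips, is centred at y = +100 mm.
- fulcrum: Fulcrum block, fixed to the bench: dark wood, 75 (x) x 44 (y) mm, with a rounded steel ridge along its x axis. Origin: centre of its underside. The vise lip lies about 80 mm from it along its +y, the hook about 235 mm along its -y.
- fulcrum_top (a point): Middle of the top of the fulcrum ridge, 34 mm above the bench; the ridge is 14 mm wide and 75 mm long along the block's x.
- keeper: Steel hook, fixed to the bench: a post 63 mm high (24 x 34 mm, centred 34 mm along its +x) with an arm 12 mm thick and 26 mm wide (y) that reaches over to x = -18 mm; open on its -x side (towards the robot) and at both y ends. Origin: on the bench below the pocket.
- keeper_pocket (a point): On the underside of the hook's arm, 51 mm above the bench, 22 mm from the post's face. With the bar's handle under it, the bar lies almost level over the fulcrum and the vise's front foot is held about 13 to 15 mm up. The handle must be pressed a few mm lower to pass in or out.
- bar: Pry bar, 0.5 kg: flat steel blade 24 mm wide, 6 mm thick, with a black square handle over its rear 230 mm. Lies flat on the handle. Origin: underside of the handle below the centre of mass (within 5 mm), 200 mm behind the toe; x points to the toe, z up. Blade z = 8 to 14 mm; handle 24 mm wide, z = 0 to 22 mm, x = -160 to +70 mm.
- bar_toe (a point): Tip of the bar's blade, on its underside: (200, 0, 8) mm in the bar frame.
- bar_mid (a point): Middle of the handle's section above the bar's origin: (0, 0, 11) mm; a good place to grip, across the 24 mm width.
- strip: The packing strip: plain aluminium, 160 (x) x 40 (y) x 8 mm, 0.14 kg. Origin: centre of its underside. This is the longer of the two strips.
- offcut: A shorter aluminium strip, 100 x 40 x 8 mm: not needed, leave it. It and the long strip may be in each other's place.
- nut: Bystander: round steel collar, 32 mm across, 14 mm high.
- screwdriver: Bystander: screwdriver lying at the back.
- tape: Bystander: black tape measure, 60 x 35 x 60 mm.

How it is judged (in metres and radians):
On the way, in this order (a step that is already met when the one before it is completed fails the run):
1. the vise's foot end is raised at least 9.5 mm by the bar bearing on the fulcrum (height (world z) of vise_foot above 0.0095 m and contact force between bar and vise above 2 N and contact force between bar and fulcrum above 2 N), for 0.1 s.
2. the bar is let go of and held down by the hook, the foot still raised (height (world z) of vise_foot above 0.0095 m and contact force between bar and keeper above 0.5 N and contact force between the fingers and bar below 0.1 N), for 0.2 s.
3. the long strip lies beneath the raised foot, square and right across (height (world z) of vise_foot above 0.0095 m and x of strip in the frame of vise between -0.025 and 0.025 m and y of strip in the frame of vise between -0.065 and -0.045 m and angle between the x axis of strip and the x axis of vise, either way round below 0.12 rad), for 0.1 s.
4. the vise is let down onto the strip, off the bar (x of strip in the frame of vise between -0.025 and 0.025 m and y of strip in the frame of vise between -0.065 and -0.045 m and angle between the x axis of strip and the x axis of vise, either way round below 0.12 rad and contact force between vise and strip above 3 N and contact force between bar and vise below 0.1 N and height (world z) of vise_foot below 0.0095 m), for 0.2 s.
At the end, for the whole second after the job is handed in: The vise's front foot rests on the long strip: strip centre within 25 mm along the foot and 10 mm across it, square within 0.12 rad. The bar lies flat on the bench (middle and toe below 20 mm), toe over 80 mm from the vise lip, touching neither vise nor strip. All at rest (all of step 4 and height (world z) of vise_foot above 0.006 m and height (world z) of each of bar_mid, bar_toe below 0.02 m and horizontal distance between bar_toe and vise_lip above 0.08 m and contact force between bar and strip below 0.1 N and linear speed of each of vise, bar below 0.02 m/s).
It fails at once if the robot touches the vise (over 2 N) (contact force between any of the fingers, the arm and vise above 2 N).
It fails at once if the vise is let drop (turns faster than 0.9 rad/s) (angular speed of vise above 0.9 rad/s).
It fails at once if the vise is shoved more than 35 mm from its place (distance of vise from where it was at the start of the episode above 0.035 m).
It fails at once if a bystander is moved more than 40 mm (distance of any of offcut, nut, screwdriver, tape from where it was at the start of the episode above 0.04 m).
It also fails if it takes over 72 s, if anything falls off the work surface, if the arm or the gripper's body presses on something with over 40 N, if the wrist force passes 120 N, or if a joint passes its speed limit or range.

## Working session

There is one attempt and no reset: what is moved stays moved. The work goes in short steps, Python scripts to look and compute and a tool call to move; the robot and the scene stay as the last step left them, time stands still between calls to the robot, and variables do not carry over. Pictures are saved under pics/ and viewed, at most 13 in all, crops included, and the job is handed in when it is done.

```bash
ls; mkdir -p pics
```

Run:
```python
from cell import ctrl
import cv2,numpy as np
s=ctrl.read_state();print(s)
a=ctrl.get_image("scene");b=ctrl.get_image("top")
cv2.imwrite("pics/scene0.png",a);cv2.imwrite("pics/top0.png",b)
for n in("scene","top","wrist"):print(n,ctrl.calibration(n))
```

```text
cell.py
pics
{'clock': 0.0, 'qpos': array([ 1.27219602,  0.62935258,  0.03842662,  1.51836988, -0.02697259,
        0.99630875, -0.02002601]), 'qd': array([-0.0013049 , -0.00056253,  0.0003863 ,  0.00034258,  0.0002003 ,
        0.00167946,  0.00108328]), 'tau': array([ 1.47858507e-03, -5.63416314e+01,  1.22635368e+00, -1.93453950e+01,
        1.08479586e-02,  1.04887705e-02,  1.03488051e-05]), 'eef_pos': array([ 149.84043857, -631.84508667,  230.38404146]), 'tool_rot': array([-3.13967215e+00,  3.98742937e-05,  2.32801617e-01]), 'force': array([ 0.2569516 ,  0.64394938, -0.45691084]), 'torque': array([0.01121725, 0.02317726, 0.04444871]), 'gripper_force': 0.0, 'width': 85.29155723416949}
scene {'fx': 485.5715273694423, 'fy': 485.5715273694423, 'cx': 250.6878537275831, 'cy': 191.46546691937547, 'rvec': array([ 1.42189194,  2.20958796, -0.84314084]), 'tvec': array([ 194.89051253, -392.84869629, 1656.72016727])}
top {'fx': 430.18409054438445, 'fy': 430.18409054438445, 'cx': 249.59501077447106, 'cy': 185.79589879417298, 'rvec': array([ 2.17094371, -2.21152347,  0.07823864]), 'tvec': array([  53.83661228,  582.03833575, 1407.67566452])}
wrist {'fx': 282.83007795385834, 'fy': 282.83007795385834, 'cx': 251.24553707209856, 'cy': 190.0874081214964, 'hand_eye': array([[-7.33555018e-04, -9.64417566e-01, -2.64382717e-01,
         6.67731605e+01],
       [ 9.99998075e-01, -2.26300558e-04, -1.94908873e-03,
        -5.46469992e-01],
       [ 1.81990545e-03, -2.64383637e-01,  9.64415875e-01,
        -1.42817706e+02],
       [ 0.00000000e+00,  0.00000000e+00,  0.00000000e+00,
         1.00000000e+00]])}
```

View pics/scene0.png

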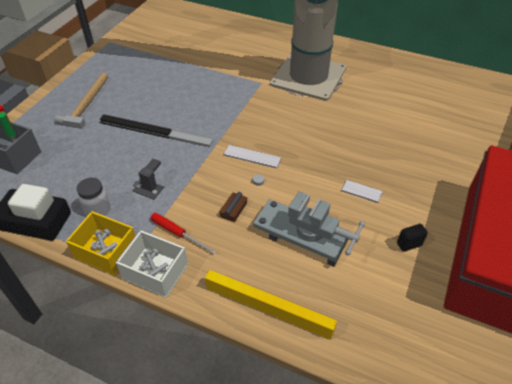

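View pics/top0.png

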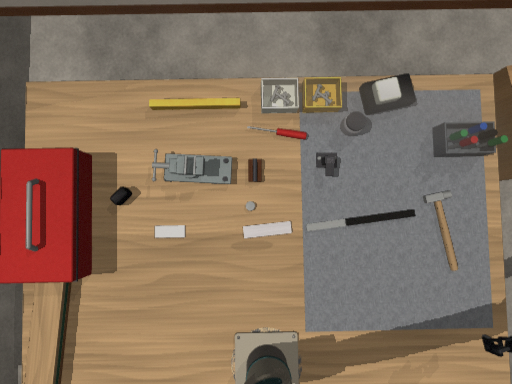

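The scene view shows the bar (handle 100-170,125, toe 210,142), long strip (252,156), offcut (362,190), fulcrum (233,206), hook (149,180) and vise (305,230). In the top view the bar toe is at about (308,226), its handle end at (414,213), the long strip at (267,230), the offcut at (170,232), the vise's bare end at (232,170), the fulcrum at (256,170) and the hook at (327,163).

Create h.py:
```python
from cell import ctrl
import cv2,numpy as np
from scipy.spatial.transform import Rotation as Ro
def K(c):return np.array([[c["fx"],0,c["cx"]],[0,c["fy"],c["cy"]],[0,0,1.]])
def cam(name,s=None):
    "camera: K, R (cam->world), centre"
    c=ctrl.calibration(name)
    if name=="wrist":
        s=s or ctrl.read_state();H=np.eye(4)
        H[:3,:3]=Ro.from_euler("xyz",s["tool_rot"]).as_matrix();H[:3,3]=s["eef_pos"]
        M=H@c["hand_eye"];return K(c),M[:3,:3],M[:3,3]
    R=cv2.Rodrigues(np.array(c["rvec"]))[0];return K(c),R.T,-R.T@c["tvec"]
def ray(C,p):
    d=C[1]@np.linalg.solve(C[0],np.array([p[0],p[1],1.]));return C[2],d/np.linalg.norm(d)
def plane(C,p,z):
    o,d=ray(C,p);return o+d*(z-o[2])/d[2]
def tri(C1,p1,C2,p2):
    o1,a=ray(C1,p1);o2,b=ray(C2,p2)
    t=np.linalg.lstsq(np.c_[a,-b],o2-o1,rcond=None)[0]
    q1,q2=o1+a*t[0],o2+b*t[1];return (q1+q2)/2,np.linalg.norm(q1-q2)
def proj(C,P):
    v=C[0]@(C[1].T@(np.asarray(P,float)-C[2]));return v[:2]/v[2]
def snap(name,fn):
    s=ctrl.read_state();C=cam(name,s);im=ctrl.get_image(name);cv2.imwrite("pics/"+fn,im);return C,im
```

Run:
```python
from h import *
np.set_printoptions(precision=1,suppress=True)
S,T=cam("scene"),cam("top")
print(S[2],T[2])
for n,a,b in [("toe",(210,142),(308,226)),("hend",(101,119),(414,213)),("strip",(252,156),(267,230)),("offcut",(362,190),(170,232)),("fulc",(234,203),(256,170)),("nut",(258,180),(250,206))]:
    print(n,*tri(S,a,T,b),plane(T,b,10))
for b in [(232,170),(318,157),(335,165)]:print(plane(T,b,38))
```

```text
[1346.3  407.   979.3] [ 490.2   52.8 1442.3]
toe [ 445.1 -144.6   15.9] 6.261903966512247 [ 446.3 -148.3   10. ]
hend [ 482.4 -503.1    7.5] 1.1043845001417485 [ 482.7 -502.7   10. ]
strip [435.1 -11.7   3.1] 1.1787150451363748 [435.6 -12.   10. ]
offcut [434.5 311.6   4.8] 2.9787052947282873 [435.1 309.3  10. ]
fulc [633.1  24.2  24.9] 7.235949986055195 [636.1  20.6  10. ]
nut [516.   43.3   5.4] 0.9504099674067147 [516.1  42.9  10. ]
[634.6  99.9  38. ]
[ 672.4 -183.5   38. ]
[ 645.  -238.6   38. ]
```

Units first: shifts go in units of 50 mm. So 37 mm is 0.74, -21 mm is -0.42.

Call:
nudge_tcp --pt "0.74 -0.42 0 0 0 0 85" --pt "0.74 -0.42 0 0 0 0 85" --pt "0.74 -0.42 0 0 0 0 85" --pt "0.74 -0.42 0 0 0 0 85" --pt "0.74 -0.42 0 0 0 0 85" --pt "0.74 -0.42 0 0 0 0 85" --pt "0.74 -0.42 0 0 0 0 85" --pt "0.74 -0.42 0 0 0 0 85" --pt "0.74 -0.42 0 0 0 0 85" --pt "0.74 -0.42 0 0 0 0 85"

```text
clock: 1.1
eef_pos: [462.4, -341.3, 231.1]
tool_rot: [-3.141, 0.0, 0.233]
force: [1.1, -0.6, -0.3]
width: 84.8
gripper_force: 0.0
```

Call:
nudge_tcp --pt "0 0 0 0 0 -0.144 85" --pt "0 0 0 0 0 -0.144 85" --pt "0 0 0 0 0 -0.144 85" --pt "0 0 0 0 0 -0.144 85" --pt "0 0 0 0 0 -0.144 85" --pt "0 0 0 0 0 -0.144 85" --pt "0 0 0 0 0 -0.144 85" --pt "0 0 0 0 0 -0.144 85" --pt "0 0 0 0 0 -0.144 85" --pt "0 0 0 0 0 -0.144 85" --pt "0 0 0 0 0 0 85"

```text
clock: 2.2
eef_pos: [461.2, -342.8, 230.9]
tool_rot: [-3.141, -0.001, 1.673]
force: [0.2, 0.5, -0.0]
width: 85.4
gripper_force: 0.0
```

Run:
```python
from h import *
print(ctrl.read_state()["qpos"])
C,im=snap("wrist","w1.png")
np.save("w1.npy",np.array([*C[0],*C[1],C[2]]))
S,imS=snap("scene","s1.png")
```

```text
[ 0.83130365  0.54068973 -0.37006592  1.72577885  0.23546593  0.91999984
  0.46786928]
```

View pics/w1.png

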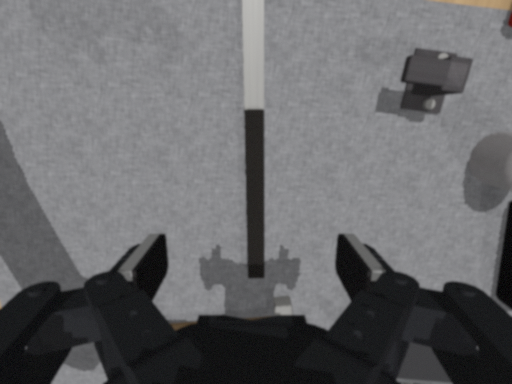

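The wrist view shows the black handle, from its junction at (254,108) to its end at (256,277), running vertically in line with the tool. The hook is at (435,75).

Run:
```python
from h import *
np.set_printoptions(precision=1,suppress=True)
W=cam("wrist");T=cam("top");im=cv2.imread("pics/w1.png");g=im.max(2)
rows={}
for v in range(115,272,12):
    r=np.where(g[v,225:285]<60)[0]+225; rows[v]=(r.min(),r.max()+1)
l=[plane(W,(a,v),22) for v,(a,b) in rows.items()];r=[plane(W,(b,v),22) for v,(a,b) in rows.items()]
m=np.array([(x+y)/2 for x,y in zip(l,r)]);print("width",[np.linalg.norm(x-y).round(1) for x,y in zip(l,r)])
f=np.polyfit(m[:,1],m[:,0],1);print("yaw",np.arctan2(1,f[0]))
a=plane(W,(253.7,108),22);b=plane(W,(256,277),22);print(a,b,np.linalg.norm(a-b),"x at -343:",np.polyval(f,-343))
d=(a-b)/np.linalg.norm(a-b);print("origin",b+160*d,a-70*d,d)
# height from two views: junction/end in top image
t=cv2.imread("pics/top0.png").max(2);ys,xs=np.where((t<45));k=(xs>330)&(xs<420)&(ys>205)&(ys<226)
e=(xs[k].max()+1,ys[k][xs[k]>=xs[k].max()-1].mean());j=(xs[k].min(),ys[k][xs[k]<=xs[k].min()+1].mean())
print(e,j,tri(W,(256,277),T,e),tri(W,(253.7,108),T,j))
```

```text
width [np.float64(20.4), np.float64(21.9), np.float64(20.9), np.float64(21.1), np.float64(21.4), np.float64(20.3), np.float64(20.6), np.float64(20.8), np.float64(21.0), np.float64(20.0), np.float64(20.2), np.float64(20.5), np.float64(20.7), np.float64(22.4)]
yaw 1.681930855292926
[ 456.6 -269.5   22. ] [ 482.6 -496.3   22. ] 228.30691257728222 x at -343: 465.32832912186376
origin [ 464.4 -337.4   22. ] [ 464.6 -339.1   22. ] [-0.1  1.   0. ]
(np.int64(415), np.float64(213.0)) (np.int64(346), np.float64(221.27272727272728)) (array([ 483.3, -508.3,    3.4]), np.float64(1.588338709536855)) (array([ 458.3, -269.9,   32. ]), np.float64(3.4317827201362174))
```

To row units: 40 mm is 0.8, 38 mm is 0.76.

Call:
nudge_tcp --pt "0.088 0.076 0.6 0 0 -0.009 85" --pt "0 0 0.8 0 0 0 70" --pt "0 0 0.8 0 0 0 60" --pt "0 0 0.8 0 0 0 60" --pt "0 0 0.76 0 0 0 60" --pt "0 0 0.5 0 0 0 60" --pt "0 0 0.28 0 0 0 60" --pt "0 0 0 0 0 0 20" --pt "0 0 0 0 0 0 10" --pt "0 0 0 0 0 0 10" --pt "0 0 0 0 0 0 10" --pt "0 0 0 0 0 0 10"

```text
clock: 3.5
eef_pos: [465.8, -338.5, 5.9]
tool_rot: [3.14, 0.002, 1.681]
force: [-1.0, 0.2, 6.3]
width: 22.4
gripper_force: 61.5
```

Call:
nudge_tcp --pt "0 0 -0.4 0 0 0 10" --pt "0 0 -0.8 0 0 0 10" --pt "0 0 -0.8 0 0 0 10" --pt "0 0 -0.8 0 0 0 10" --pt "0 0 -0.8 0 0 0 10" --pt "0 0 -0.3 0 0 0 10"

```text
clock: 4.1
eef_pos: [466.3, -339.0, 203.4]
tool_rot: [3.137, 0.004, 1.681]
force: [1.2, -0.1, -4.7]
width: 22.7
gripper_force: 60.1
```

Call:
nudge_tcp --pt "0.74 0.3 0 0 0 0.02 10" --pt "0.74 0.3 0 0 0 0.02 10" --pt "0.74 0.3 0 0 0 0.02 10" --pt "0.74 0.3 0 0 0 0.02 10" --pt "0.74 0.3 0 0 0 0.02 10" --pt "0.74 0.3 0 0 0 0 10" --pt "0.74 0.3 0 0 0 0 10" --pt "0.74 0.3 0 0 0 0 10" --pt "0.74 0.3 0 0 0 0 10" --pt "0 0 0 0 0 0 10" --pt "0 0 0 0 0 0 10"

```text
clock: 5.2
eef_pos: [584.4, 1.9, 198.9]
tool_rot: [-3.14, -0.0, 1.585]
force: [-0.3, -1.7, -5.3]
width: 22.4
gripper_force: 60.1
```

Run:
```python
from h import *
print(ctrl.read_state()["qpos"])
snap("wrist","w2.png")
```

```text
[ 0.16038292  0.58820656 -0.33039722  1.73415208  0.23943789  0.86007835
 -0.26165438]
```

View pics/w2.png

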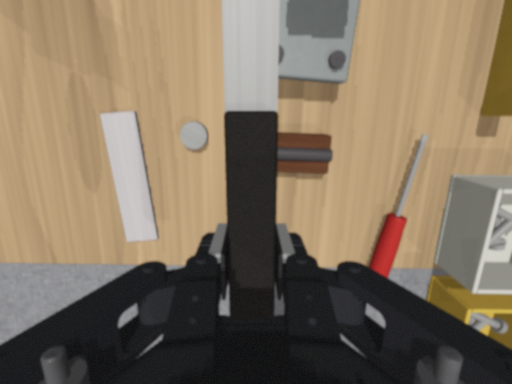

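The picture shows the bar hiding the left half of the fulcrum. The ridge's right end is at (331,155), the vise's bare-end corner at (340,82), and the strip's corners at (102,113), (136,110), (157,238) and (127,242). I'll shift sideways for a clear view.

Call:
nudge_tcp --pt "-0.2 -0.8 0 0 0 0 10" --pt "-0.2 -0.8 0 0 0 0 10" --pt "-0.2 -0.8 0 0 0 0 10" --pt "0 0 0 0 0 0 10" --pt "0 0 0 0 0 0 10"

```text
clock: 5.75
eef_pos: [464.3, -32.9, 199.7]
tool_rot: [3.141, 0.001, 1.578]
force: [0.7, -0.7, -5.1]
width: 22.3
gripper_force: 60.8
```

Run:
```python
from h import *
C,im=snap("wrist","w3.png");np.savez("w3.npz",a=C[0],b=C[1],c=C[2])
```

Call:
nudge_tcp --pt "-0.9 0 0 0 0 0 10" --pt "-0.9 0 0 0 0 0 10" --pt "-0.9 0 0 0 0 0 10" --pt "-0.9 0 0 0 0 0 10" --pt "-0.9 0 0 0 0 0 10" --pt "-0.9 0 0 0 0 0 10" --pt "0 0 0 0 0 0 10" --pt "0 0 0 0 0 0 10"

```text
clock: 6.6
eef_pos: [468.4, -303.0, 198.8]
tool_rot: [3.141, 0.0, 1.578]
force: [0.6, 0.5, -4.7]
width: 22.5
gripper_force: 60.8
```

Run:
```python
from h import *
C,im=snap("wrist","w4.png");np.savez("w4.npz",a=C[0],b=C[1],c=C[2])
a=cv2.imread("pics/w3.png");cv2.imwrite("pics/v34.png",np.vstack([a[:290],im[:290]]))
```

```text
(no output)
```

View pics/v34.png

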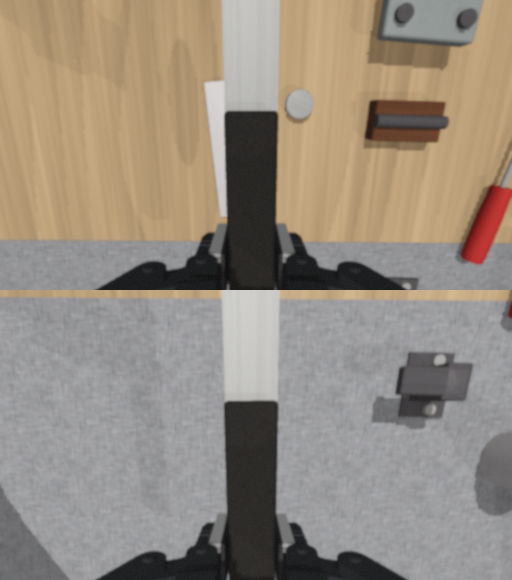

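Run:
```python
import cv2,numpy as np
a=cv2.imread("pics/w3.png")[0:150,365:480];b=cv2.imread("pics/w4.png")[50:140,385:485]
A=cv2.resize(a,None,fx=4,fy=4,interpolation=2);B=cv2.resize(b,None,fx=3.4,fy=3.4,interpolation=2)
B=cv2.convertScaleAbs(B,alpha=1.7)
o=np.zeros((600,800,3),np.uint8);o[:,:460]=A;o[:306,460:]=B
cv2.imwrite("pics/crop.png",o)
```

```text
(no output)
```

View pics/crop.png

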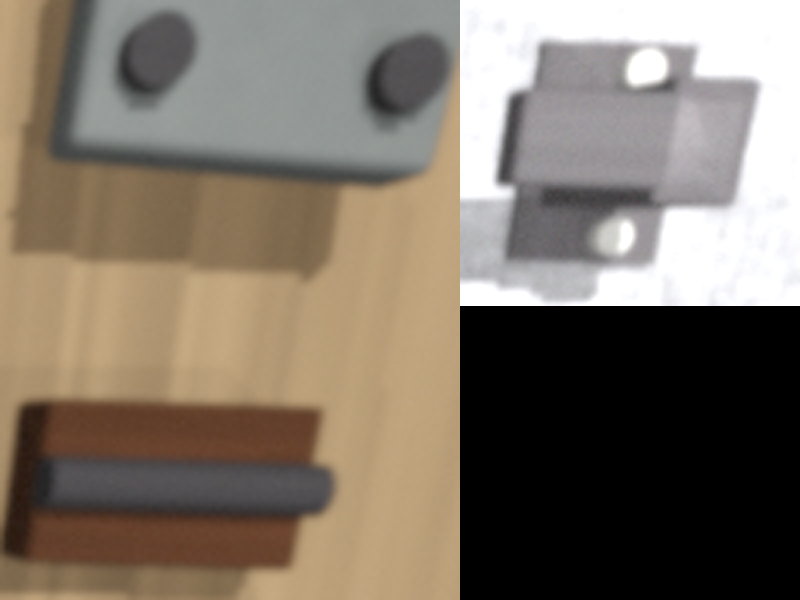

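The crops give these in w3: ridge ends (376,120.5) and (447,122), base end upper edge (383,36)-(471,43) and lower edge (378,39.5)-(459.5,46.5). In w4 the hook's arm corners are (404.7,76.5) and (401.2,104.4), and the post-top corners (449.7,74), (472.4,73.5), (465.9,110.3) and (442.4,109.7).

Run:
```python
from h import *
np.set_printoptions(precision=1,suppress=True)
def ld(n):d=np.load(n);return d["a"],d["b"],d["c"]
W3,W4=ld("w3.npz"),ld("w4.npz");T,S=cam("top"),cam("scene")
w1=np.load("w1.npy");W1=(w1[:3],w1[3:6],w1[6])
l,r=plane(W3,(376.2,120.5),34),plane(W3,(447,122),34)
print("ridge",l,r,np.linalg.norm(l-r),"mid",(l+r)/2,"ang",np.arctan2(*(r-l)[1::-1]))
for z,a,b in((38,(383,36.2),(471.2,43)),(20,(378,39.5),(459.5,46.5))):
    l,r=plane(W3,a,z),plane(W3,b,z);print("lip z",z,l,r,np.linalg.norm(l-r),(l+r)/2,"ang",np.arctan2(*(r-l)[1::-1]))
P=[plane(W4,p,63) for p in((404.7,76.5),(401.2,104.4),(449.7,74),(472.4,73.5),(465.9,110.3),(442.4,109.7))]
for p in P:print("hook",p)
# heights by two views: w2 tool pose vs w3 (w2: camera from reported pose)
c=ctrl.calibration("wrist");H=np.eye(4);H[:3,:3]=Ro.from_euler("xyz",[-3.14,0,1.585]).as_matrix();H[:3,3]=[584.4,1.9,198.9];M=H@c["hand_eye"];W2=(K(c),M[:3,:3],M[:3,3])
print("ridge r",tri(W2,(331,155),W3,(447,122)))
sc=[plane(W2,p,8) for p in((102,113),(136,110),(157,238),(127,242))];print("strip",sc,np.mean(sc,0))
print("strip corner tri",tri(W2,(102,113),W3,(207,82)),tri(W2,(127,242),W3,(219,217)))
print("hook top view",[proj(T,p) for p in P[:2]])
# toe / bar in hand, lengths
```

```text
ridge [595.9  27.6  34. ] [671.1  26.6  34. ] 75.2581189916565 mid [633.5  27.1  34. ] ang -0.013743022759924797
lip z 38 [591.  107.2  38. ] [677.9 101.8  38. ] 87.07287197019897 [634.4 104.5  38. ] ang -0.062225193480863236
lip z 20 [593.8 108.4  20. ] [679.1 102.4  20. ] 85.57466593810905 [636.4 105.4  20. ] ang -0.07021187246835907
hook [ 608.7 -202.3   63. ]
hook [ 609.  -226.9   63. ]
hook [ 649.7 -199.9   63. ]
hook [ 670.4 -199.3   63. ]
hook [ 671.2 -231.8   63. ]
hook [ 648.8 -231.4   63. ]
ridge r (array([669.8,  26.6,  36. ]), np.float64(0.03354858640561161))
strip [array([412.7,  67.1,   8. ]), array([451.8,  70.9,   8. ]), array([464., -87.,   8.]), array([424.9, -93.1,   8. ])] [438.3 -10.5   8. ]
strip corner tri (array([414.7,  67. ,  11.8]), np.float64(0.28013467022812044)) (array([423.6, -93.7,   5.5]), np.float64(1.1355297959773842))
hook top view [array([325.7, 175.5]), array([333.3, 175.3])]
```

Add to h.py:
```python
def barpose(toe,yaw,th):
    "TCP pose for bar toe (underside) at toe, toe-down pitch th"
    u=np.array([np.cos(yaw),np.sin(yaw),0]);k=np.array([0,0,1.])
    X=u*np.cos(th)-k*np.sin(th);Z=u*np.sin(th)+k*np.cos(th)
    return np.asarray(toe)-200*X-2.1*Z,np.c_[X,np.cross(-Z,X),-Z]
def delta(p,R,s=None):
    s=s or ctrl.read_state();R0=Ro.from_euler("xyz",s["tool_rot"]).as_matrix()
    return (R0.T@(p-s["eef_pos"])).round(1),Ro.from_matrix(R0.T@R).as_rotvec().round(3)
```

Run:
```python
from h import *
p,R=barpose((636,127,3),1.431,.325);q=p-80*R[:,0]
print(p,q);print("to pre",delta(q,R))
```

```text
[609.4971631  -61.34517125  64.87169065] [ 598.93340242 -136.41763701   90.41639351]
to pre (array([163.3, 131.8, 108.7]), array([ 0.025, -0.325,  0.148]))
```

To row units: 33 mm is 0.66, 26 mm is 0.52.

Call:
nudge_tcp --pt "0.66 0.53 0.2 0 0 0 10" --pt "0.66 0.53 0.4 0 0 0 10" --pt "0.66 0.53 0.5 0 0 0 10" --pt "0.66 0.53 0.5 0 0 0 10" --pt "0.62 0.52 0.4 0 0 0 10" --pt "0 0 0.16 0 0 0.05 10" --pt "0 0 0 0 0 0.05 10" --pt "0 0 0 0 0 0.05 10" --pt "0 0 0 0 -0.11 0 10" --pt "0 0 0 0 -0.11 0 10" --pt "0 0 0 0 -0.105 0 10" --pt "0 0 0 0 0 0 10"

```text
clock: 7.85
eef_pos: [600.6, -125.9, 89.8]
tool_rot: [-3.141, 0.32, 1.445]
force: [1.0, 2.1, -4.5]
width: 22.6
gripper_force: 61.0
```

Run:
```python
from h import *
p,R=barpose((636,127,3),1.431,.325);q=p-80*R[:,0]
print("left",delta(q,R),ctrl.read_state()["qpos"])
snap("wrist","w5.png");_,im=snap("scene","s5.png")
a=cv2.imread("pics/w5.png")[:,:]
o=np.hstack([a[:,130:400],cv2.resize(im[120:280,120:320],None,fx=2.4,fy=2.4)]);cv2.imwrite("pics/v5.png",o);print(o.shape)
```

```text
left (array([-10.3,  -0.4,   2.7]), array([ 0.004, -0.005,  0.014])) [-0.05078446  0.78114311  0.05264784  1.74688906  0.43878746  0.7085086
 -0.48665129]
(384, 750, 3)
```

View pics/v5.png

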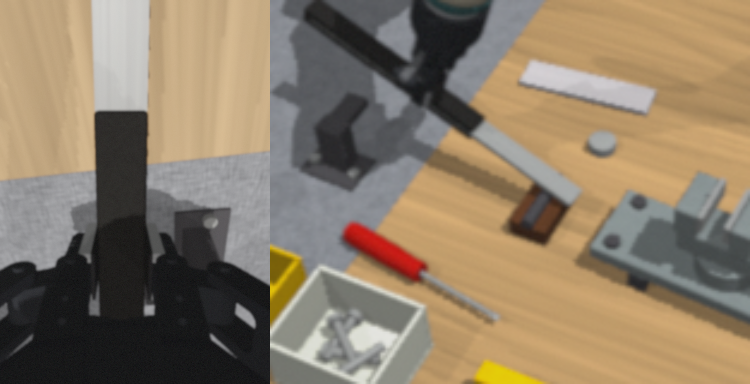

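The bar is tilted with its toe just past and above the fulcrum, seen at about scene pixel (245,201), short of the vise. Next I correct and push it partly in.

To row units: 10 mm is 0.2, 2.5 mm is 0.05.

Call:
nudge_tcp --pt "0 0 0.05 0 -0.005 0.014 10" --pt "0.2 -0.008 0 0 0 0 10" --pt "0.3 0 0 0 0 0 10" --pt "0.2 0 0 0 0 0 10" --pt "0 0 0 0 0 0 10" --pt "0 0 0 0 0 0 10"

```text
clock: 8.55
eef_pos: [603.0, -104.0, 77.4]
tool_rot: [3.137, 0.33, 1.418]
force: [0.1, 0.6, -3.8]
width: 22.6
gripper_force: 61.0
```

Run:
```python
from h import *
p,R=barpose((636,127,3),1.431,.325)
s=ctrl.read_state();R0=Ro.from_euler("xyz",s["tool_rot"]).as_matrix()
toe=s["eef_pos"]+200*R0[:,0]-2.1*R0[:,2];print("left",delta(p,R),"toe",toe)
S,im=snap("scene","s6.png")
# toe predicted corner pixels
for y in(-12,12):
  for z in(0,-6):print(proj(S,toe+R0[:,1]*y+R0[:,2]*z).round(1),end=" ")
cv2.imwrite("pics/v6.png",cv2.resize(im[160:260,190:330],None,fx=5,fy=5,interpolation=2))
```

```text
left (array([44.9, -0. , -2.2]), array([ 0.   ,  0.005, -0.012])) toe [631.84039075  83.66339944  14.54308074]
[256.4 209.5] [257.  208.4] [251.3 215.6] [251.9 214.5]
```

View pics/v6.png

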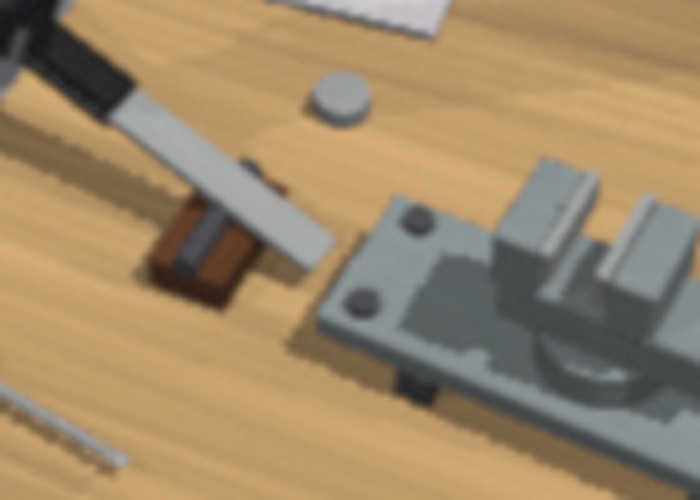

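The toe corners, (257,208) and (251.4,214), match the predicted positions. Next I insert the toe fully.

To row units: -2 mm is -0.04, 12 mm is 0.24.

Call:
nudge_tcp --pt "0.2 0 -0.04 0 0.004 -0.006 10" --pt "0.24 0 0 0 0 0 10" --pt "0.24 0 0 0 0 0 10" --pt "0.18 0 0 0 0 0 10" --pt "0 0 0 0 0 0 10" --pt "0 0 0 0 0 0 10"

```text
clock: 9.2
eef_pos: [609.0, -63.4, 65.6]
tool_rot: [3.139, 0.327, 1.424]
force: [0.2, -0.5, -5.5]
width: 22.4
gripper_force: 61.0
```

Run:
```python
from h import *
s=ctrl.read_state();R0=Ro.from_euler("xyz",s["tool_rot"]).as_matrix()
print("toe",s["eef_pos"]+200*R0[:,0]-2.1*R0[:,2],s["force"],s["torque"])
p,R=barpose((636,127,3),1.431,.325);print("left",delta(p,R))
```

```text
toe [636.79054572 124.65530905   3.36848512] [ 0.17542006 -0.48227047 -5.49935356] [ 0.64067191 -0.08763769 -0.01657169]
left (array([ 2.2,  0.2, -0. ]), array([ 0.   ,  0.002, -0.006]))
```

Run:
```python
from h import *
s=ctrl.read_state();pr=None
R0=Ro.from_euler("xyz",s["tool_rot"]).as_matrix();P0=s["eef_pos"]
for i,th in enumerate(np.linspace(.325,-.015,9)[1:]):
    y=126+2*i/7;d=(y-27.1)/.99
    p,R=barpose((636,y,34-d*np.tan(th)),1.431,th)
    print(th.round(3),(R0.T@(p-P0)).round(1),Ro.from_matrix(R0.T@R).as_rotvec().round(3),p.round(1));R0,P0=R,p
```

```text
0.283 [0.9 0.3 6.9] [ 0.     0.044 -0.006] [609.2 -64.8  58.7]
0.24 [-0.7 -0.   4.1] [0.    0.043 0.   ] [608.9 -66.6  55. ]
0.198 [-0.5 -0.   4.1] [-0.     0.042 -0.   ] [608.6 -68.   51.1]
0.155 [-0.3 -0.   4.2] [ 0.     0.043 -0.   ] [608.4 -69.1  47.1]
0.112 [-0.1 -0.   4.2] [-0.     0.042 -0.   ] [608.3 -69.9  42.9]
0.07 [ 0.1 -0.   4.2] [-0.     0.042  0.   ] [608.2 -70.3  38.8]
0.027 [ 0.3 -0.   4.2] [ 0.     0.043 -0.   ] [608.1 -70.3  34.6]
-0.015 [ 0.4 -0.   4.2] [-0.     0.042  0.   ] [608.1 -70.   30.4]
```

To row units: 4 mm is 0.08, 2 mm is 0.04.

Call:
nudge_tcp --pt "0.04 0 0.08 0 0.022 0 10" --pt "-0.02 0 0.06 0 0.022 -0.006 10" --pt "-0.014 0 0.08 0 0.043 0 10" --pt "-0.01 0 0.08 0 0.043 0 10" --pt "-0.006 0 0.08 0 0.043 0 10" --pt "0 0 0 0 0 0 10"

```text
clock: 9.8
eef_pos: [608.2, -69.4, 47.4]
tool_rot: [3.14, 0.149, 1.428]
force: [-0.6, 3.9, -1.4]
width: 22.7
gripper_force: 61.4
```

Call:
nudge_tcp --pt "0 0 0.084 0 0.043 0 10" --pt "0 0 0.084 0 0.043 0 10" --pt "0.006 0 0.084 0 0.043 0 10" --pt "0.008 0 0.084 0 0.043 0 10" --pt "0 0 0 0 0 0 10" --pt "0 0 0 0 0 0 10"

```text
clock: 10.4
eef_pos: [608.3, -71.2, 31.5]
tool_rot: [3.14, -0.019, 1.429]
force: [-0.1, 1.3, 1.4]
width: 22.4
gripper_force: 61.8
```

Run:
```python
from h import *
s=ctrl.read_state();R0=Ro.from_euler("xyz",s["tool_rot"]).as_matrix()
b=s["eef_pos"]+5.9*R0[:,2]
print("hend",b-160*R0[:,0],"ridge under",b+100*R0[:,0]-8*R0[:,2],"toe",b+200*R0[:,0]-8*R0[:,2],s["force"],s["torque"])
snap("scene","s7.png");C,im=snap("wrist","w7.png")
a=cv2.imread("pics/s7.png")[110:290,110:350]
cv2.imwrite("pics/v7.png",np.hstack([cv2.resize(a,(512,384)),im[:,110:390]]))
```

```text
hend [ 585.66227234 -229.45293991   22.51495821] ridge under [622.38142019  27.74022776  35.45244972] toe [636.51704413 126.71788018  37.35204363] [-0.11411183  1.3460129   1.41132385] [-0.14909954  0.27929581  0.08919337]
```

View pics/v7.png

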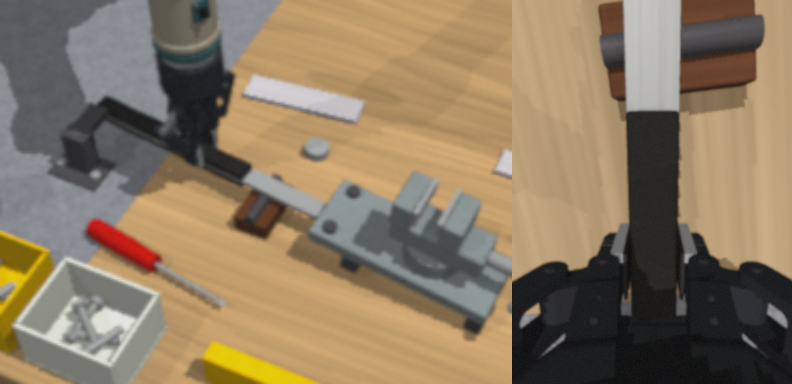

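The scene view shows the bare end of the vise raised and the bar nearly level across the fulcrum. The handle end lies beside the hook's open side, its top about 44 mm up. Now I swing it under the hook about the toe.

Units first: shifts go in units of 50 mm. So 4.6 mm is 0.092.

Call:
nudge_tcp --pt "0 0.092 0 0 0 -0.023 10" --pt "0 0.092 0 0 0 -0.023 10" --pt "0 0.092 0 0 0 -0.023 10" --pt "0 0.092 0 0 0 -0.023 10" --pt "0 0.092 0 0 0 -0.023 10" --pt "0 0 0 0 0 0 10" --pt "0 0 0 0 0 0 10"

```text
clock: 11.2
eef_pos: [625.4, -72.3, 29.6]
tool_rot: [-3.133, -0.016, 1.55]
force: [-12.0, 0.2, 6.1]
width: 22.3
gripper_force: 63.4
```

Run:
```python
from h import *
s=ctrl.read_state();R0=Ro.from_euler("xyz",s["tool_rot"]).as_matrix()
b=s["eef_pos"]+5.9*R0[:,2]
print("hend",b-160*R0[:,0],"ridge under",b+100*R0[:,0]-8*R0[:,2],"toe",b+200*R0[:,0]-8*R0[:,2],s["force"],s["torque"])
snap("scene","s8.png")
```

```text
hend [ 622.04935515 -232.17443067   21.08809737] ridge under [627.44758479  27.60218005  33.37514906] toe [629.4970621  127.5675695   35.02455934] [-11.95651453   0.17780112   6.10536644] [0.16798092 2.52311058 1.26630708]
```

Call:
nudge_tcp --pt "0 0.06 0 0 0 0 10" --pt "0 0.06 0 0 0 0 10" --pt "0 0 0 0 0 0 10" --pt "0 0 -0.02 0 -0.01 0 10" --pt "0 0 -0.02 0 -0.01 0 10" --pt "0 0 0 0 -0.005 0 10" --pt "0 0 0 0 0 0 10"

```text
clock: 11.95
eef_pos: [629.9, -73.1, 31.4]
tool_rot: [-3.13, 0.01, 1.552]
force: [-13.3, -0.3, 8.0]
width: 22.4
gripper_force: 64.8
```

Run:
```python
from h import *
s=ctrl.read_state();R0=Ro.from_euler("xyz",s["tool_rot"]).as_matrix()
b=s["eef_pos"]+5.9*R0[:,2]
print("hend",b-160*R0[:,0],"ridge under",b+100*R0[:,0]-8*R0[:,2],"toe",b+200*R0[:,0]-8*R0[:,2],s["force"],s["torque"])
a=cv2.imread("pics/s7.png");c=snap("scene","s9.png")[1]
cv2.imwrite("pics/v9.png",np.hstack([cv2.resize(c[140:230,120:220],(400,360)),cv2.resize(c[170:260,220:320],(400,360))]))
```

```text
hend [ 626.78539441 -233.09548037   27.11507256] ridge under [631.85531292  26.92294598  32.47360626] toe [633.76779705 126.89949835  31.45803755] [-13.3009899   -0.28109683   8.02230045] [0.14221434 2.99139403 1.51951704]
```

View pics/v9.png

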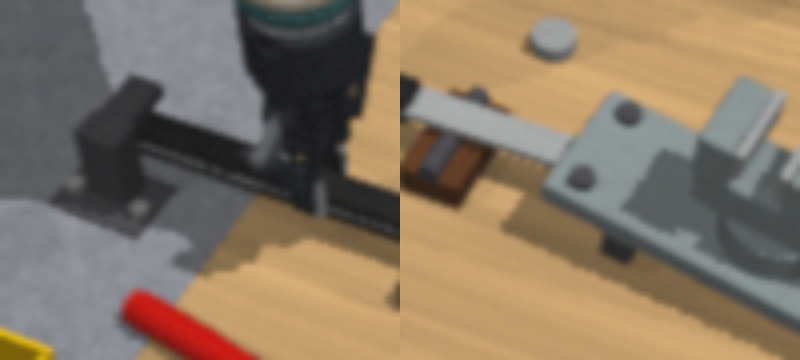

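Call:
nudge_tcp --pt "0 -0.04 -0.02 0 -0.005 0 10" --pt "0 -0.04 -0.02 0 0 0 10" --pt "0 0 0 0 0 0 35" --pt "0 0 0 0 0 0 60" --pt "0 0 0 0 0 0 60" --pt "0 0 0 0 0 0 60" --pt "0 0 0 0 0 0 60" --pt "0 0 -0.2 0 0 0 60" --pt "0 0 -0.6 0 0 0 60" --pt "0 0 -0.8 0 0 0 60" --pt "0 0 -0.8 0 0 0 60" --pt "0 0 0 0 0 0 60"

```text
clock: 13.2
eef_pos: [637.2, -70.4, 161.6]
tool_rot: [3.126, 0.011, 1.545]
force: [0.8, -0.1, -0.3]
width: 60.1
gripper_force: 0.0
```

Run:
```python
from h import *
a=snap("scene","s10.png")[1];t=snap("top","t10.png")[1];w=snap("wrist","w10.png")[1]
print(ctrl.read_state()["eef_pos"],ctrl.read_state()["tool_rot"])
cv2.imwrite("pics/v10.png",np.hstack([cv2.resize(a[140:260,120:320],(500,300)),cv2.resize(w,(300,300))]))
```

```text
[632.55074835 -70.85228043 155.08383182] [3.13842728 0.01147788 1.54474513]
```

View pics/v10.png

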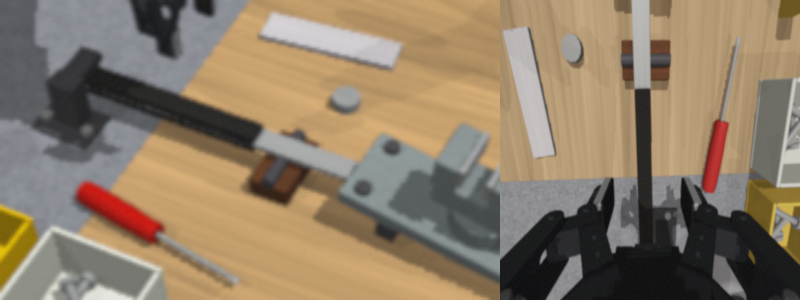

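The bar is held by the hook: its handle is under the arm, the vise end is up, and the fingers are clear. I've used up my picture views, so from here I measure by number only.

Run:
```python
from h import *
np.set_printoptions(precision=1,suppress=True)
def tcp(c,yaw,tilt,z,back=70):
    u=np.array([np.cos(yaw),np.sin(yaw),0]);k=np.array([0,0,1.])
    X=u*np.cos(tilt)+k*np.sin(tilt);Z=-k*np.cos(tilt)+u*np.sin(tilt)
    return np.array([c[0],c[1],0])-back*u+z*k,np.c_[X,np.cross(Z,X),Z]
def rect(C,im,roi,thr):
    x0,y0,x1,y1=roi;h=cv2.cvtColor(im,cv2.COLOR_BGR2HSV)[y0:y1,x0:x1]
    m=((h[...,1]<45)&(h[...,2]>thr)).astype(np.uint8)
    c=max(cv2.findContours(m,0,2)[0],key=cv2.contourArea);b=cv2.boxPoints(cv2.minAreaRect(c))+[x0,y0]
    P=np.array([plane(C,p,8) for p in b]);e=P[1]-P[0],P[2]-P[1];L=max(e,key=np.linalg.norm)
    return P.mean(0),[np.linalg.norm(v) for v in e],np.arctan2(L[1],L[0])
W=cam("wrist")
print("strip wrist",rect(W,cv2.imread("pics/w10.png"),(0,20,110,220),150))
T=cam("top");print("strip top",rect(T,cv2.imread("pics/top0.png"),(235,215,299,245),150))
f=lambda n:cv2.cvtColor(cv2.imread(n),cv2.COLOR_BGR2GRAY)[140:195,150:236].astype(np.float32)
print("vise shift px",cv2.phaseCorrelate(f("pics/top0.png"),f("pics/t10.png"),cv2.createHanningWindow((86,55),cv2.CV_32F)))
print(ctrl.read_state()["qpos"])
p,R=tcp((438.3,-10.5),1.648,.2,60,68);print(p,delta(p,R))
```

```text
strip wrist (array([434.3, -11.3,   8. ]), [np.float64(39.820585569250426), np.float64(163.44267696617817)], np.float64(-1.4742564402985563))
strip top (array([438.3, -11.7,   8. ]), [np.float64(158.970842947337), np.float64(39.80801548558116)], np.float64(-1.479406317333175))
vise shift px ((-3.752930130937756, 0.4116876975349619), 0.8802434059425637)
[ 0.2  0.7 -0.3  1.6  0.3  0.8 -0.2]
[443.5 -78.3  60. ] (array([ -11.3, -189. ,   94.6]), array([ 0. ,  0.2, -0.1]))
```

Run:
```python
from h import *
np.set_printoptions(precision=1,suppress=True)
T=cam("top")
for n,z in(("top0",38),("t10",57.5)):
    g=cv2.imread(f"pics/{n}.png").astype(float)
    # grey (blue-ish) vs wood: use blue-red
    d=cv2.GaussianBlur(g[...,0]-g[...,2],(3,3),0)
    for v in(159,162,165,175,178,181):
        r=d[v,205:245];i=np.argmin(np.diff(r)) # steepest drop
        th=(r[max(i-3,0)]+r[i+4])/2;j=next(j for j in range(max(i-3,0),i+5) if r[j+1]<th);c=205+j+(r[j]-th)/(r[j]-r[j+1])
        print(n,v,plane(T,(c+.5,v+.5),z))
    for u in(200,215,225):
        q=d[145:195,u];k=np.where(q>q.min()+(q.max()-q.min())*.5)[0]+145;print(n,"col",u,plane(T,(u+.5,k.min()),z)[:2],plane(T,(u+.5,k.max()+1),z)[:2])
```

```text
top0 159 [669.2  98.3  38. ]
top0 162 [659.4  99.3  38. ]
top0 165 [649.5 100.1  38. ]
top0 175 [616.6 102.3  38. ]
top0 178 [606.7 102.7  38. ]
top0 181 [596.9 103.5  38. ]
top0 col 200 [686.  202.5] [593.8 203.6]
top0 col 215 [681.8 153.3] [589.6 154.6]
top0 col 225 [681.2 120.5] [589.  121.9]
t10 159 [666.8 101.3  57.5]
t10 162 [657.1 101.9  57.5]
t10 165 [647.3 102.7  57.5]
t10 175 [614.9 105.8  57.5]
t10 178 [605.2 106.5  57.5]
t10 181 [595.5 107.6  57.5]
t10 col 200 [680.  200.5] [589.1 201.5]
t10 col 215 [675.9 152. ] [585.  153.2]
t10 col 225 [675.3 119.6] [584.4 121. ]
```

Add to h.py:
```python
def tcp(c,yaw,tilt,z,back=68):
    "TCP pose gripping strip (centre c, long axis yaw) back from its centre"
    u=np.array([np.cos(yaw),np.sin(yaw),0]);k=np.array([0,0,1.])
    X=u*np.cos(tilt)+k*np.sin(tilt);Z=-k*np.cos(tilt)+u*np.sin(tilt)
    return np.array([c[0],c[1],0])-back*u+z*k,np.c_[X,np.cross(Z,X),Z]
```

```text
(no output)
```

Call:
nudge_tcp --pt "-0.04 -0.76 0 0 0 0 70" --pt "-0.04 -0.76 0 0 0 0 70" --pt "-0.04 -0.76 0 0 0 0 70" --pt "-0.04 -0.76 0 0 0 0 70" --pt "-0.04 -0.74 0 0 0 0 70" --pt "0 0 0.6 0 0 -0.1 70" --pt "0 0 0.7 0 0.1 0 70" --pt "0 0 0.6 0 0.1 0 70" --pt "0 0 0 0 0 0 70" --pt "0 0 0 0 0 0 70"

```text
clock: 14.35
eef_pos: [442.4, -73.9, 58.6]
tool_rot: [-3.14, -0.189, 1.643]
force: [0.2, 0.4, 0.9]
width: 70.0
gripper_force: 0.0
```

Run:
```python
from h import *
p,R=tcp((438,-11),1.66,.2,4.5);print(p,delta(p,R))
W,im=snap("wrist","w11.png")
h=cv2.cvtColor(im,cv2.COLOR_BGR2HSV);m=((h[...,1]<45)&(h[...,2]>150)).astype(np.uint8)
for c in sorted(cv2.findContours(m,0,2)[0],key=cv2.contourArea)[-2:]:
    b=cv2.boxPoints(cv2.minAreaRect(c));P=np.array([plane(W,q,8) for q in b]).round(0);print(cv2.contourArea(c),b.round(0).tolist(),P[:,:2].tolist())
```

```text
[444.05780835 -78.72963131   4.5       ] (array([-15. ,   1.4,  52.2]), array([ 0.002,  0.011, -0.017]))
12464.5 [[220.0, 17.0], [277.0, 16.0], [283.0, 243.0], [226.0, 245.0]] [[410.0, 67.0], [450.0, 71.0], [467.0, -87.0], [425.0, -92.0]]
```

To row units: -15 mm is -0.3, 15 mm is 0.3.

Call:
nudge_tcp --pt "-0.3 0.02 0.2 0 0.01 -0.017 70" --pt "0 0 0.4 0 0 0 65" --pt "0 0 0.3 0 0 0 65" --pt "0 0 0.16 0 0 0 65" --pt "0 0 0 0 0 0 65"

```text
clock: 14.9
eef_pos: [445.7, -76.7, 5.7]
tool_rot: [3.135, -0.197, 1.667]
force: [0.1, 0.4, -0.4]
width: 65.0
gripper_force: 0.0
```

Run:
```python
from h import *
p,R=tcp((438,-11),1.66,.2,3.5);print(delta(p,R))
```

```text
(array([-2.2, -1.9,  1.7]), array([0.005, 0.003, 0.007]))
```

Call:
nudge_tcp --pt "0 0 0 0 0 0 40" --pt "0 0 0 0 0 0 30" --pt "0 0 0 0 0 0 30" --pt "0 0 0 0 0 0 30" --pt "0 0 0 0 0 0 30"

```text
clock: 15.4
eef_pos: [445.6, -78.2, 6.3]
tool_rot: [3.135, -0.198, 1.664]
force: [-2.0, -1.7, 13.0]
width: 35.1
gripper_force: 58.7
```

To row units: -20 mm is -0.4, -15 mm is -0.3.

Call:
nudge_tcp --pt "0 0 -0.1 0 0 0 30" --pt "0 0 -0.3 0 0 0 30" --pt "0 0 -0.4 0 0 0 30" --pt "0 0 -0.4 0 0 0 30" --pt "0 0 0 0 0 0 30" --pt "0 0 0 0 0 0 30"

```text
clock: 16.0
eef_pos: [446.1, -90.5, 63.8]
tool_rot: [3.135, -0.198, 1.662]
force: [-0.5, -0.1, 0.7]
width: 29.9
gripper_force: 0.0
```

Run:
```python
from h import *
W,im=snap("wrist","w12.png")
h=cv2.cvtColor(im,cv2.COLOR_BGR2HSV);m=((h[...,1]<45)&(h[...,2]>150)).astype(np.uint8)
for c in sorted(cv2.findContours(m,0,2)[0],key=cv2.contourArea)[-1:]:
    b=cv2.boxPoints(cv2.minAreaRect(c));print(cv2.contourArea(c),b.round(0).tolist(),cv2.approxPolyDP(c,4,True)[:,0].tolist())
    s=ctrl.read_state();R0=Ro.from_euler("xyz",s["tool_rot"]).as_matrix()
    q=s["eef_pos"]
    # strip gripped: local in tool; try strip plane tilt equals grasp (tool x tilted .2 up)
    H=ctrl.calibration("wrist")["hand_eye"];k=K(ctrl.calibration("wrist"))
    n=np.array([np.sin(.2),0,-np.cos(.2)])  # world up in tool frame
    for zoff in(2,):
        for p in cv2.approxPolyDP(c,4,True)[:,0]:
            d=H[:3,:3]@np.linalg.solve(k,[*p,1.]);o=H[:3,3];t=(zoff-n@o)/(n@d);print(p,(o+d*t).round(1))
```

```text
12053.5 [[211.0, 57.0], [260.0, 28.0], [372.0, 218.0], [323.0, 247.0]] [[258, 30], [213, 61], [323, 243], [331, 242], [370, 215]]
[258  30] [108.8   3.4  20. ]
[213  61] [ 93.6 -20.   16.9]
[323 243] [-0.6 38.7 -2.2]
[331 242] [-0.1 43.1 -2.1]
[370 215] [14.3 63.8  0.9]
```

Call:
nudge_tcp --pt "0 0 -0.6 0 0 0 70" --pt "0 0 -0.6 0 -0.1 0 70" --pt "0 0 0 0 0 0 70" --pt "0 0 0 0 0 0 70" --pt "0 0 0 0 0 0 70"

```text
clock: 16.55
eef_pos: [445.8, -101.6, 121.2]
tool_rot: [3.138, -0.099, 1.662]
force: [0.1, 0.6, 0.2]
width: 69.8
gripper_force: 0.0
```

```bash
python3 - <<'E'
from h import *
for n,roi in(("wrist",None),("top",(200,195,310,260))):
    C,im=snap(n,n+"13.png");h=cv2.cvtColor(im,cv2.COLOR_BGR2HSV);m=((h[...,1]<45)&(h[...,2]>150)).astype(np.uint8)
    if roi:z=np.zeros_like(m);z[roi[1]:roi[3],roi[0]:roi[2]]=1;m*=z
    c=max(cv2.findContours(m,0,2)[0],key=cv2.contourArea);b=cv2.boxPoints(cv2.minAreaRect(c))
    P=np.array([plane(C,q,8) for q in b]);e=P[1]-P[0],P[2]-P[1];L=max(e,key=np.linalg.norm)
    print(n,b.round().tolist(),P.mean(0).round(1),[np.linalg.norm(v).round(1) for v in e],np.arctan2(L[1],L[0])%np.pi)
E
```

```text
wrist [[222.0, 54.0], [261.0, 28.0], [360.0, 179.0], [321.0, 205.0]] [477.  -25.4   8. ] [np.float64(39.7), np.float64(159.7)] 2.283123281787564
top [[249.0, 228.0], [285.0, 197.0], [293.0, 206.0], [257.0, 238.0]] [477.3 -27.4   8. ] [np.float64(159.7), np.float64(40.4)] 2.2622246510438124
```

Run:
```python
from h import *
p,R=tcp((477,-26),2.273,-.1,60,-68);print(p,delta(p,R))
```

```text
[433.0786923   25.91260665  60.        ] (array([121.7,  -1.3,  73.5]), array([ 0.003, -0.193, -0.613]))
```

Call:
nudge_tcp --pt "0.8 0 0.3 0 -0.05 0 70" --pt "0.84 0 0.3 0 -0.05 0 70" --pt "0.84 0 0.6 0 0 0 70" --pt "0 0 0.2 0 0 -0.123 70" --pt "0 0 0 0 0 -0.123 70" --pt "0 0 0 0 0 -0.123 70" --pt "0 0 0 0 0 -0.123 70" --pt "0 0 0 0 0 -0.121 70" --pt "0 0 0 0 -0.1 0 70" --pt "0 0 0 0 0 0 70" --pt "0 0 0 0 0 0 70"

```text
clock: 17.75
eef_pos: [435.9, 17.7, 59.9]
tool_rot: [3.138, 0.088, 2.277]
force: [-0.2, 0.2, 0.4]
width: 70.2
gripper_force: 0.0
```

Run:
```python
from h import *
p,R=tcp((477,-26),2.273,-.1,8,-68);print(p,delta(p,R),ctrl.read_state()["qpos"])
```

```text
[433.0786923   25.91260665   8.        ] (array([12.6,  3. , 51. ]), array([ 0.004, -0.012,  0.004])) [-0.04351569  0.6499577  -0.17325702  2.28314714  0.82355072  0.24492586
 -0.27705145]
```

Run:
```python
from h import *
p,R=tcp((477,-26),2.273,0,8,-72);print(p,delta(p,R))
```

```text
[430.49508596  28.9662894    8.        ] (array([16.6,  3.1, 50.6]), array([0.003, 0.088, 0.004]))
```

Call:
nudge_tcp --pt "0.18 0.04 0.2 0 0.088 0 70" --pt "0.12 0.04 0.2 0 0 0 70" --pt "0 0 0.3 0 0 0 65" --pt "0 0 0.24 0 0 0 65" --pt "0 0 0 0 0 0 65" --pt "0 0 0 0 0 0 65"

```text
clock: 18.35
eef_pos: [430.8, 29.4, 12.5]
tool_rot: [3.137, 0.0, 2.272]
force: [0.4, -0.2, -0.3]
width: 64.9
gripper_force: 0.0
```

Run:
```python
from h import *
p,R=tcp((477,-26),2.273,0,2,-72);print(p,delta(p,R),ctrl.read_state()["qpos"])
```

```text
[430.49508596  28.9662894    2.        ] (array([-0.2, -0.6, 10.5]), array([ 0.005,  0.   , -0.001])) [ 0.07058739  0.77230897 -0.29524626  2.2600801   1.01765861  0.23833322
 -0.44636603]
```

Call:
nudge_tcp --pt "0 0 0.08 0 0 0 50" --pt "0 0 0.06 0 0 0 50" --pt "0 0 0.06 0 0 0 50" --pt "0 0 0 0 0 0 50" --pt "0 0 0 0 0 0 50"

```text
clock: 18.85
eef_pos: [431.1, 30.0, 3.1]
tool_rot: [3.136, 0.002, 2.274]
force: [0.2, 0.1, 0.5]
width: 49.7
gripper_force: 0.0
```

Run:
```python
from h import *
print(ctrl.read_state()["qpos"],ctrl.read_state()["eef_pos"])
```

```text
[ 0.0751477   0.79542126 -0.30519288  2.26172214  1.13369701  0.23776068
 -0.56035228] [431.07845273  30.03112613   3.1421096 ]
```

To row units: 2 mm is 0.04.

Call:
nudge_tcp --pt "0 0 0.04 0 0 0 50" --pt "0 0 0 0 0 0 50" --pt "0 0 0 0 0 0 38" --pt "0 0 0 0 0 0 30" --pt "0 0 0 0 0 0 30" --pt "0 0 0 0 0 0 30"

```text
clock: 19.45
eef_pos: [430.7, 30.1, 1.2]
tool_rot: [3.137, 0.002, 2.274]
force: [-0.4, 1.0, 8.3]
width: 38.0
gripper_force: 59.2
```

Call:
nudge_tcp --pt "0 0 -0.06 0 0 0 30" --pt "0 0 -0.06 0 0 0 30" --pt "0 0 0 0 0 0 30" --pt "0 0 0 0 0 0 30"

```text
clock: 19.85
eef_pos: [430.7, 30.2, 6.7]
tool_rot: [3.137, 0.001, 2.274]
force: [0.4, -0.1, -1.7]
width: 37.8
gripper_force: 60.2
```

To row units: -20 mm is -0.4, -10 mm is -0.2.

Call:
nudge_tcp --pt "0 0 -0.2 0 0 0 30" --pt "0 0 -0.4 0 0 0 30" --pt "0 0 0 0 0 -0.1 30" --pt "0 0 0 0 0 -0.1 30" --pt "0 0 0 0 0 -0.1 30" --pt "0 0 0 0 0 -0.1 30" --pt "0 0 0 0 0 -0.1 30" --pt "0 0 0 0 0 -0.1 30" --pt "0 0 0 0 0 -0.1 30" --pt "0 0 0 0 0 -0.087 30" --pt "0 0 0 0 0 0 30" --pt "0 0 0 0 0 0 30"

```text
clock: 21.05
eef_pos: [430.4, 30.0, 36.5]
tool_rot: [3.139, 0.004, 3.059]
force: [0.5, -0.3, -2.0]
width: 37.7
gripper_force: 60.4
```

Run:
```python
from h import *
p,R=tcp((624.5,161),-.08+np.pi,0,36,-72);p=p+125*R[:,0];print(p,delta(p,R),ctrl.read_state()["qpos"])
```

```text
[428.13006386 176.74319471  36.        ] (array([ 14.4, 146.1,   0.8]), array([ 0.002,  0.004, -0.003])) [ 0.30405     0.78915731 -0.6527492   2.24921173  1.15447975  0.4896749
  0.19390943]
```

To row units: 36 mm is 0.72, 4 mm is 0.08.

Call:
nudge_tcp --pt "0.08 0.72 0 0 0 0 30" --pt "0.08 0.72 0 0 0 0 30" --pt "0.08 0.74 0.1 0 0 0 30" --pt "0.05 0.74 0.2 0 0 0 30" --pt "0 0 0.2 0 0 0 30" --pt "0 0 0.12 0 0 0 30" --pt "0 0 0 0 0 0 30" --pt "0 0 0 0 0 0 30"

```text
clock: 21.85
eef_pos: [427.8, 175.6, 5.9]
tool_rot: [3.141, 0.004, 3.059]
force: [0.6, 0.0, -1.3]
width: 37.7
gripper_force: 60.6
```

Run:
```python
from h import *
p,R=tcp((624.5,161),-.08+np.pi,0,4,-72);print("left",delta(p,R))
C,im=snap("top","t14.png");h=cv2.cvtColor(im,cv2.COLOR_BGR2HSV);m=((h[...,1]<45)&(h[...,2]>150)).astype(np.uint8)
z=np.zeros_like(m);z[180:245,185:240]=1;m*=z
c=max(cv2.findContours(m,0,2)[0],key=cv2.contourArea);b=cv2.boxPoints(cv2.minAreaRect(c));print(b.round(1).tolist(),[plane(C,q,11).round(0).tolist() for q in b])
```

```text
left (array([-125.2,    1.5,    2.4]), array([ 0.001,  0.004, -0.002]))
[[205.5, 221.3000030517578], [208.6999969482422, 186.60000610351562], [220.39999389648438, 187.6999969482422], [217.1999969482422, 222.39999389648438]] [[468.0, 191.0, 11.0], [583.0, 179.0, 11.0], [579.0, 140.0, 11.0], [464.0, 152.0, 11.0]]
```

To row units: -12 mm is -0.24, 3.5 mm is 0.07.

Call:
nudge_tcp --pt "0 0.03 0.07 0 0 0.01 30" --pt "-0.24 0 0 0 0 0 30" --pt "-0.24 0 0 0 0 0 30" --pt "-0.24 0 0 0 0 0 30" --pt "0 0 0 0 0 0 30"

```text
clock: 22.4
eef_pos: [465.9, 174.5, 2.7]
tool_rot: [3.139, 0.007, 3.047]
force: [-1.3, -0.6, -1.1]
width: 37.6
gripper_force: 60.7
```

Call:
nudge_tcp --pt "-0.24 0 0 0 0 0 30" --pt "-0.24 0 0 0 0 0 30" --pt "-0.24 0 0 0 0 0 30" --pt "-0.24 0 0 0 0 0 30" --pt "0 0 0 0 0 0 30"

```text
clock: 22.9
eef_pos: [512.8, 170.3, 2.8]
tool_rot: [3.139, 0.006, 3.049]
force: [-1.0, -0.4, -0.6]
width: 37.4
gripper_force: 60.7
```

Run:
```python
from h import *
p,R=tcp((624.5,161),-.08+np.pi,0,3,-72);print("left",delta(p,R),ctrl.read_state()["qpos"])
```

```text
left (array([-40.1,   0.2,   0. ]), array([ 0.003,  0.006, -0.013])) [ 0.06282486  0.93803083 -0.69301938  1.96629196  1.04281445  0.63945678
  0.14570746]
```

To row units: -13 mm is -0.26, -12 mm is -0.24.

Call:
nudge_tcp --pt "-0.26 0 0 0 0 0 30" --pt "-0.24 0 0 0 0 0 30" --pt "-0.24 0 0 0 0 0 30" --pt "0 0 0 0 0 0 30" --pt "0 0 0 0 0 0 30"

```text
clock: 23.4
eef_pos: [547.3, 167.5, 2.8]
tool_rot: [3.14, 0.004, 3.051]
force: [0.1, -0.4, -0.2]
width: 37.5
gripper_force: 60.7
```

Run:
```python
from h import *
p,R=tcp((624.5,161),-.08+np.pi,0,3,-72);print("left",delta(p,R))
C,im=snap("top","t15.png");h=cv2.cvtColor(im,cv2.COLOR_BGR2HSV);m=((h[...,1]<45)&(h[...,2]>150)).astype(np.uint8)
z=np.zeros_like(m);z[130:215,190:232]=1;m*=z
for c in sorted(cv2.findContours(m,0,2)[0],key=cv2.contourArea)[-4:]:
    b=cv2.boxPoints(cv2.minAreaRect(c));print(cv2.contourArea(c),[plane(C,q,11).round(0)[:2].tolist() for q in b])
# front foot area: vise side edges
g=im.astype(float);d=g[...,0]-g[...,2]
for v in(159,162,165,175,178,181):
    r=cv2.GaussianBlur(d,(3,3),0)[v,205:245];i=np.argmin(np.diff(r));print(v,plane(C,(205.5+i+.5,v+.5),57.5)[:2].round(1),end=" ")
```

```text
left (array([-5.5, -0.2, -0.1]), array([ 0.002,  0.004, -0.01 ]))
2.5 [[609.0, 176.0], [616.0, 174.0], [612.0, 159.0], [605.0, 161.0]]
4.0 [[514.0, 217.0], [526.0, 206.0], [509.0, 189.0], [498.0, 201.0]]
5.5 [[618.0, 156.0], [625.0, 132.0], [616.0, 130.0], [609.0, 153.0]]
46.0 [[699.0, 170.0], [699.0, 133.0], [682.0, 134.0], [682.0, 170.0]]
159 [666.8 101.9] 162 [657.1 102.1] 165 [647.3 102.2] 175 [614.9 106. ] 178 [605.2 106.1] 181 [595.5 106.3]
```

Call:
nudge_tcp --pt "-0.11 0 0 0 0 -0.005 30" --pt "0 0 0.03 0 0 0 30" --pt "0 0 0 0 0 0 30" --pt "0 0 0 0 0 0 45" --pt "0 0 0 0 0 0 55" --pt "0 0 0 0 0 0 55" --pt "0 0 0 0 0 0 55"

```text
clock: 24.15
eef_pos: [554.0, 167.0, 1.5]
tool_rot: [3.139, 0.005, 3.056]
force: [0.2, -0.8, -0.1]
width: 55.1
gripper_force: 0.0
```

Call:
nudge_tcp --pt "0.08 0 -0.1 0 0 0 55" --pt "0.2 0 -0.2 0 0 0 55" --pt "0.4 0 -0.5 0 0 0 55" --pt "0.5 0 -0.8 0 0 0 55" --pt "0.6 0 -0.8 0 0 0 55" --pt "0.6 0 -0.8 0 0 0 55" --pt "0 0 0 0 0 0 55" --pt "0 0 0 0 0 0 55"

```text
clock: 24.95
eef_pos: [434.5, 176.7, 162.3]
tool_rot: [3.14, 0.008, 3.057]
force: [-0.6, -0.5, -0.1]
width: 54.8
gripper_force: 0.0
```

Run:
```python
from h import *
C,im=snap("top","t16.png");h=cv2.cvtColor(im,cv2.COLOR_BGR2HSV);m=((h[...,1]<45)&(h[...,2]>150)).astype(np.uint8)
z=np.zeros_like(m);z[130:215,190:232]=1;m*=z
for c in sorted(cv2.findContours(m,0,2)[0],key=cv2.contourArea)[-2:]:
    b=cv2.boxPoints(cv2.minAreaRect(c));print(cv2.contourArea(c),[plane(C,q,8).round(0)[:2].tolist() for q in b])
print(ctrl.read_state()["qpos"])
# target: regrip bar: handle centre above bar origin ~ (630,-73); yaw from top view
mm=(im.max(2)<60).astype(np.uint8);z=np.zeros_like(mm);z[160:182,262:322]=1;mm*=z
c=max(cv2.findContours(mm,0,2)[0],key=cv2.contourArea);b=cv2.boxPoints(cv2.minAreaRect(c));print("handle",[plane(C,q,48).round(1)[:2].tolist() for q in b])
```

```text
67.0 [[706.0, 170.0], [706.0, 133.0], [682.0, 134.0], [683.0, 171.0]]
125.0 [[552.0, 188.0], [593.0, 183.0], [588.0, 144.0], [547.0, 149.0]]
[ 0.17885736  0.6424353  -0.94103061  2.0698237   0.74385567  0.80223966
  0.26568041]
handle [[638.2, -7.2], [642.1, -190.8], [617.0, -191.0], [613.1, -7.7]]
```

To row units: -29.3 mm is -0.586, -26.7 mm is -0.534.

Call:
nudge_tcp --pt "-0.534 -0.586 0 0 0 0 70" --pt "-0.534 -0.586 0 0 0 0 70" --pt "-0.534 -0.586 0 0 0 0 70" --pt "-0.534 -0.586 0 0 0 0 70" --pt "-0.534 -0.586 0 0 0 0 70" --pt "-0.534 -0.586 0 0 0 0 70" --pt "-0.534 -0.586 0 0 0 0 70" --pt "-0.534 -0.586 0 0 0 0 70"

```text
clock: 25.8
eef_pos: [627.8, -77.4, 159.2]
tool_rot: [3.139, 0.002, 3.055]
force: [0.7, 0.3, 0.9]
width: 70.2
gripper_force: 0.0
```

Call:
nudge_tcp --pt "0 0 0 0 0 0.145 60" --pt "0 0 0 0 0 0.145 60" --pt "0 0 0 0 0 0.145 60" --pt "0 0 0 0 0 0.145 60" --pt "0 0 0 0 0 0.145 60" --pt "0 0 0 0 0 0.145 60" --pt "0 0 0 0 0 0.145 60" --pt "0 0 0 0 0 0.145 60" --pt "0 0 0 0 0 0.145 60" --pt "0 0 0 0 0 0.145 60" --pt "0 0 0 0 0 0 60" --pt "0 0 0 0 0 0 60"

```text
clock: 27.0
eef_pos: [627.2, -75.3, 160.1]
tool_rot: [3.139, -0.001, 1.609]
force: [1.2, -0.8, -0.5]
width: 60.1
gripper_force: 0.0
```

Run:
```python
from h import *
W,im=snap("wrist","w17.png");g=im.max(2);rows=range(115,200,12);m=[]
for v in range(100,230,10):
    r=np.where(g[v,190:320]<60)[0]+190
    if len(r):
        l,q=plane(W,(r.min(),v),48),plane(W,(r.max()+1,v),48);print(v,r.min(),r.max(),((l+q)/2).round(1),np.linalg.norm(l-q).round(1))
```

```text
110 245 248 [620.9  -5.4  48. ] 3.5
120 244 267 [629.  -13.5  48. ] 21.0
130 244 267 [629.4 -22.1  48. ] 21.2
140 243 266 [628.8 -30.8  48. ] 21.4
150 243 265 [628.8 -39.7  48. ] 20.7
160 243 265 [629.1 -48.8  48. ] 20.9
170 242 264 [628.6 -58.   48. ] 21.1
180 242 264 [629.  -67.4  48. ] 21.3
190 242 263 [628.9 -77.   48. ] 20.6
200 241 263 [628.8 -86.8  48. ] 21.7
210 241 262 [628.7 -96.8  48. ] 21.0
220 241 262 [ 629.1 -106.9   48. ] 21.2
```

Call:
nudge_tcp --pt "-0.03 0.034 0.5 0 0 0.038 60" --pt "0 0 0.8 0 0 0 60" --pt "0 0 0.7 0 0 0 60" --pt "0 0 0.3 0 0 0 60" --pt "0 0 0.2 0 -0.012 0 60" --pt "0 0 0 0 0 0 60" --pt "0 0 0 0 0 0 60"

```text
clock: 27.75
eef_pos: [631.0, -75.7, 37.7]
tool_rot: [3.135, 0.01, 1.569]
force: [-0.1, -0.2, -0.8]
width: 60.0
gripper_force: 0.0
```

Call:
nudge_tcp --pt "-0.02 -0.03 0.09 0 0 0 50" --pt "0 0 0 0 0 0 20" --pt "0 0 0 0 0 0 10" --pt "0 0 0 0 0 0 10" --pt "0 0 0 0 0 0 10" --pt "0 0 0 0 0 0 10"

```text
clock: 28.35
eef_pos: [629.1, -77.6, 32.8]
tool_rot: [3.135, 0.011, 1.568]
force: [1.0, -0.4, 6.2]
width: 22.1
gripper_force: 62.2
```

Call:
nudge_tcp --pt "0 0 0.024 0 0.012 0 10" --pt "0 0 0.024 0 0.012 0 10" --pt "0 0 0.024 0 0.012 0 10" --pt "0 0 0.02 0 0.006 0 10" --pt "0 0 0 0 0 0 10" --pt "0 0 0 0 0 0 10"

```text
clock: 28.95
eef_pos: [629.1, -77.4, 28.3]
tool_rot: [3.135, -0.032, 1.568]
force: [-1.1, -0.8, 7.1]
width: 22.5
gripper_force: 62.6
```

Units first: shifts go in units of 50 mm. So -4.6 mm is -0.092, -3 mm is -0.06.

Call:
nudge_tcp --pt "0 -0.092 0 0 0 0.023 10" --pt "0 -0.092 0 0 0 0.023 10" --pt "0 -0.092 0 0 0 0.023 10" --pt "0 -0.092 0 0 0 0.023 10" --pt "0 -0.092 0 0 0 0.023 10" --pt "0 -0.092 0 0 0 0.023 10" --pt "0 -0.06 0 0 0 0 10" --pt "0 0 0 0 0 0 10" --pt "0 0 0 0 0 0 10"

```text
clock: 29.85
eef_pos: [605.0, -75.5, 29.5]
tool_rot: [3.128, -0.036, 1.425]
force: [11.1, -1.3, 2.0]
width: 22.5
gripper_force: 62.4
```

Run:
```python
from h import *
s=ctrl.read_state();R0=Ro.from_euler("xyz",s["tool_rot"]).as_matrix()
b=s["eef_pos"]+5.9*R0[:,2];print("hend",b-160*R0[:,0],"toe",b+200*R0[:,0],s["force"],s["torque"])
C,im=snap("top","t18.png")
mm=(im.max(2)<60).astype(np.uint8);
for v in range(165,184):
    r=np.where(mm[v,260:345])[0]+260;print(v,r.min() if len(r) else None,r.max() if len(r) else None,len(r),end="; ")
for y in(-200,-228):
    for x in(12,-12):
        t=(y-b[1])/R0[1,0];print(proj(C,b+t*R0[:,0]+x*R0[:,1]-22*R0[:,2]).round(1),end=" ")
```

```text
hend [ 581.94386736 -233.5279443    17.94727034] toe [634.14883096 122.4373301   30.72870991] [11.14957622 -1.31451051  1.95672857] [-0.5429273  -2.25895711 -1.29162104]
165 282 336 10; 166 282 336 12; 167 282 336 11; 168 280 333 11; 169 281 333 8; 170 280 333 11; 171 280 333 9; 172 265 333 15; 173 265 333 20; 174 265 333 23; 175 265 333 22; 176 265 288 20; 177 264 288 21; 178 265 289 21; 179 270 289 16; 180 277 289 9; 181 281 290 6; 182 282 290 5; 183 282 290 4; [324.6 179.3] [323.7 186.6] [333.1 180.4] [332.3 187.7]
```

Run:
```python
from h import *
im=cv2.imread("pics/t18.png");mm=im.max(2)<60
for u in range(292,342,4):print(u,[v for v in range(155,200) if mm[v,u]])
```

```text
292 []
296 []
300 []
304 []
308 []
312 []
316 []
320 []
324 [156, 157, 158, 159, 168]
328 [164, 165, 166]
332 [163, 164, 165, 166, 167, 168, 169, 170, 171, 172, 173, 174, 175]
336 [159, 160, 161, 162, 163, 164, 165, 166, 167]
340 []
```

Run:
```python
from h import *
im=cv2.imread("pics/t18.png").max(2)
for u in range(296,344,4):print(u,im[166:196,u])
```

```text
296 [140 134 140 132 139 148 149 150 110  88  97 101 150 166 170 166 177 170
 128  82  81  87  86  86  88  87  87  91 107 134]
300 [128 129 132 124 123 123 121 121 120 119 122 120 119 117 115 115 113 113
 110 107 108 105 103 102  98  99  92 101 108 118]
304 [121 121 123 123 122 123 123 122 122 122 122 121 119 120 119 119 118 117
 118 115 114 111 113 109 110 107 105 105 101  98]
308 [118 118 119 119 121 121 122 123 123 121 123 123 121 123 123 123 123 121
 123 121 120 117 117 115 116 116 112 113 112 110]
312 [113 114 114 116 117 118 118 120 119 123 121 121 123 122 123 121 122 122
 122 122 123 122 123 121 119 120 119 118 116 116]
316 [103 106 106 108 112 114 115 114 117 117 117 118 119 120 120 123 123 122
 122 121 121 122 123 123 123 122 122 121 121 120]
320 [118  94  96 100 104 107 108 109 111 112 115 114 112 116 114 119 120 119
 119 120 122 121 124 123 121 121 123 121 121 122]
324 [115  64  54  76  89  93  95  98 102 103 104 108 110 111 112 113 115 117
 117 118 118 119 118 120 121 122 122 122 121 122]
328 [ 48  60  89 150 170 147  99  80  87  91  95  98 101 103 105 107 109 110
 113 113 115 117 115 118 120 119 121 120 120 120]
332 [ 41  42  40  40  41  43  42  43  39  43  67  78  82  88  92  95  99 102
 104 107 107 109 111 112 114 116 114 116 118 118]
336 [ 46  55  77  83  80  81  81  82  80  80  80  84  78  78  76  78  79  86
  89  96  97 100 102 106 106 107 111 111 112 113]
340 [ 81  80  80  80  83  80  80  79  82  80  80  80  81  80  81  81  79  73
  75  75  80  84  90  92  96 100 101 105 106 108]
```

To row units: -2.2 mm is -0.044.

Call:
nudge_tcp --pt "0 0 -0.044 0 -0.022 0 10" --pt "0 0 -0.044 0 -0.022 0 10" --pt "0 0 -0.044 0 -0.022 0 10" --pt "0 0 -0.044 0 -0.022 0 10" --pt "0 0 0 0 0 0 10"

```text
clock: 30.4
eef_pos: [604.1, -75.9, 38.3]
tool_rot: [3.129, 0.055, 1.426]
force: [9.5, -2.4, 2.2]
width: 22.7
gripper_force: 62.3
```

Call:
nudge_tcp --pt "0 0 -0.044 0 -0.022 0 10" --pt "0 0 -0.044 0 -0.022 0 10" --pt "0 0 -0.044 0 -0.022 0 10" --pt "0 0 0 0 0 0 10"

```text
clock: 30.8
eef_pos: [598.7, -73.2, 42.8]
tool_rot: [3.14, 0.121, 1.431]
force: [3.0, 0.1, 0.6]
width: 22.2
gripper_force: 61.7
```

```bash
python3 -c "
from h import *
s=ctrl.read_state();print(s['force'],s['torque'])"
```

```text
[2.97157708 0.07948927 0.56011415] [ 0.60075783 -0.88166262 -0.2648954 ]
```

To row units: -2.5 mm is -0.05.

Call:
nudge_tcp --pt "0 0 -0.05 0 -0.022 0 10" --pt "0 0 -0.05 0 -0.022 0 10" --pt "0 0 -0.05 0 -0.022 0 10" --pt "0 0 -0.05 0 -0.022 0 10" --pt "0 0 -0.05 0 -0.022 0 10" --pt "0 0 -0.05 0 -0.022 0 10" --pt "0 0 0 0 0 0 10" --pt "0 0 0 0 0 0 10"

```text
clock: 31.6
eef_pos: [597.6, -71.2, 56.9]
tool_rot: [-3.14, 0.254, 1.432]
force: [0.5, 1.6, -2.1]
width: 22.6
gripper_force: 61.3
```

Run:
```python
from h import *
s=ctrl.read_state();R0=Ro.from_euler("xyz",s["tool_rot"]).as_matrix()
b=s["eef_pos"]+5.9*R0[:,2];print("toe",b+200*R0[:,0]-8*R0[:,2],"lip",b+(182)*R0[:,0]-14*R0[:,2],"ridge",b+102*R0[:,0]-8*R0[:,2],s["force"],s["torque"])
C,im=snap("top","t19.png");g=im.astype(float);d=cv2.GaussianBlur(g[...,0]-g[...,2],(3,3),0)
for v in(159,162,165,175,178,181):
    r=d[v,205:245];i=np.argmin(np.diff(r));print(v,plane(C,(205.5+i+.5,v+.5),49)[:2].round(1),end=" ")
h=cv2.cvtColor(im,cv2.COLOR_BGR2HSV);m=((h[...,1]<45)&(h[...,2]>150)).astype(np.uint8)
z=np.zeros_like(m);z[130:215,190:232]=1;m*=z
for c in sorted(cv2.findContours(m,0,2)[0],key=cv2.contourArea)[-2:]:
    q=cv2.boxPoints(cv2.minAreaRect(c));print(cv2.contourArea(c),[plane(C,x,8).round(0)[:2].tolist() for x in q])
```

```text
toe [624.51165176 121.02789348   8.76824367] lip [622.31148361 105.26072284  19.09082038] ridge [611.35109241  27.0772846   33.34633899] [ 0.49932003  1.59712768 -2.13827332] [ 1.11029583e+00 -1.94980978e-01 -7.01770219e-04]
159 [667.9  99. ] 162 [658.1 102.4] 165 [648.3 102.5] 175 [614.8  60.8] 178 [605.9 106.5] 181 [596.1 103.4] 51.5 [[706.0, 170.0], [706.0, 133.0], [689.0, 134.0], [690.0, 171.0]]
143.5 [[596.0, 185.0], [595.0, 145.0], [548.0, 146.0], [549.0, 186.0]]
```

Call:
nudge_tcp --pt "0 0 -0.04 0 0 0 10" --pt "-0.2 0 -0.02 0 0 0 10" --pt "-0.3 0 0 0 0 0 10" --pt "-0.4 0 0 0 0 0 10" --pt "-0.5 0 0 0 0 0 10" --pt "-0.5 0 0 0 0 0 10" --pt "-0.3 0 -0.6 0 0 0 10" --pt "0 0 -0.8 0 0.08 0 10" --pt "0 0 -0.4 0 0.09 0 10" --pt "0 0 0 0 0.084 0 10" --pt "0 0 0 0 0 0 10" --pt "0 0 0 0 0 0 10"

```text
clock: 32.85
eef_pos: [584.5, -158.6, 174.7]
tool_rot: [-3.139, 0.003, 1.427]
force: [-0.1, -0.8, -5.2]
width: 22.4
gripper_force: 61.0
```

Run:
```python
from h import *
R=Ro.from_euler("xyz",[np.pi,0,1.68]).as_matrix();print(delta(np.array([464.5,-338,30]),R))
```

```text
(array([-194.4,  -92.6,  145.4]), array([-0.003,  0.002, -0.253]))
```

Call:
nudge_tcp --pt "-0.78 -0.37 0 0 0 0 10" --pt "-0.78 -0.37 0 0 0 0 10" --pt "-0.78 -0.37 0 0 0 0 10" --pt "-0.78 -0.37 0 0 0 0 10" --pt "-0.78 -0.37 0 0 0 0 10" --pt "0 0 0.6 0 0 -0.085 10" --pt "0 0 0.8 0 0 -0.085 10" --pt "0 0 0.8 0 0 -0.083 10" --pt "0 0 0.6 0 0 0 10" --pt "0 0 0 0 0 0 10" --pt "0 0 0 0 0 0 10"

```text
clock: 33.95
eef_pos: [467.9, -334.7, 35.1]
tool_rot: [-3.141, -0.001, 1.685]
force: [0.6, -0.1, -3.9]
width: 22.5
gripper_force: 60.9
```

To row units: 12 mm is 0.24, 8 mm is 0.16.

Call:
nudge_tcp --pt "0 0 0.24 0 0 0 10" --pt "0 0 0.16 0 0 0 10" --pt "0 0 0.08 0 0 0 10" --pt "0 0 0.04 0 0 0 10" --pt "0 0 0.04 0 0 0 10" --pt "0 0 0 0 0 0 10"

```text
clock: 34.55
eef_pos: [467.6, -336.0, 7.2]
tool_rot: [3.141, -0.0, 1.683]
force: [-1.0, 0.6, -4.9]
width: 22.9
gripper_force: 61.0
```

Call:
nudge_tcp --pt "0 0 0.03 0 0 0 10" --pt "0 0 0.02 0 0 0 10" --pt "0 0 0 0 0 0 10" --pt "0 0 0 0 0 0 30" --pt "0 0 0 0 0 0 60" --pt "0 0 0 0 0 0 60" --pt "0 0 0 0 0 0 60" --pt "0 0 0 0 0 0 60"

```text
clock: 35.35
eef_pos: [467.7, -336.0, 4.7]
tool_rot: [3.141, -0.0, 1.683]
force: [-0.0, 1.0, -0.5]
width: 60.0
gripper_force: 0.0
```

Call:
nudge_tcp --pt "0 0 -0.2 0 0 0 60" --pt "0 0 -0.6 0 0 0 60" --pt "0 0 -0.8 0 0 0 60" --pt "0 0 -0.8 0 0 0 60" --pt "0 0 0 0 0 0 60" --pt "0 0 0 0 0 0 60"

```text
clock: 35.95
eef_pos: [467.9, -336.5, 126.1]
tool_rot: [3.14, 0.002, 1.683]
force: [-1.1, 0.0, 0.1]
width: 60.0
gripper_force: 0.0
```

Run:
```python
from h import *
C,im=snap("top","t20.png");S,sc=snap("scene","s20.png")
h=cv2.cvtColor(im,cv2.COLOR_BGR2HSV);m=((h[...,1]<45)&(h[...,2]>150)).astype(np.uint8)
z=np.zeros_like(m);z[130:215,190:232]=1;m*=z
for c in sorted(cv2.findContours(m,0,2)[0],key=cv2.contourArea)[-2:]:
    q=cv2.boxPoints(cv2.minAreaRect(c));print(cv2.contourArea(c),[plane(C,x,8).round(0)[:2].tolist() for x in q])
g=im.astype(float);d=cv2.GaussianBlur(g[...,0]-g[...,2],(3,3),0)
for v in(159,162,165,169,172,175,178,181):
    r=d[v,205:245];i=np.argmin(np.diff(r));print(v,plane(C,(205.5+i+.5,v+.5),49)[:2].round(1),end=" ")
for u in(216,225):
    q=d[145:195,u];k=np.where(q>q.min()+(q.max()-q.min())*.5)[0]+145;print("col",u,plane(C,(u+.5,k.min()),47)[:2].round(0),plane(C,(u+.5,k.max()+1),47)[:2].round(0))
```

```text
50.5 [[706.0, 170.0], [706.0, 133.0], [689.0, 134.0], [690.0, 171.0]]
141.5 [[552.0, 188.0], [599.0, 182.0], [595.0, 144.0], [547.0, 149.0]]
159 [667.9  99. ] 162 [658.1 102.4] 165 [648.3 102.5] 169 [635.2 102.7] 172 [625.4 102.9] 175 [615.6 103.1] 178 [605.8 103.2] 181 [596.1 103.4] col 216 [700. 149.] [553. 151.]
col 225 [683. 120.] [592. 121.]
```

```bash
python3 -c "
from cell import ctrl
print(ctrl.finish_job())"
```

```text
the job is handed in; nothing more can be done
None
```

I handed the job in at about 36 s: by my last measurements the vise's front foot rests on the long strip, about 3 mm across and 11–15 mm along from centre, and the bar lies flat at its starting place. No pass or fail came back, the first strip grasp slipped and I regripped, and I viewed 11 pictures instead of 10.

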